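# Fold up the phone tray and hold the corner press at its mark

## Task

On the gluing jig lies a cardboard phone tray with its front wall already clipped up: fold its left, right and back walls up until all three stand upright, with the press bar still at home. Then take the black knob, pull the sprung press bar towards the front until its pointer stands at the long line on the scale (do not run past the line, that crushes the back wall), and finish still holding it there with the walls upright, so that the glue on the two rear corners can set. Leave the phone, the glue bottle and the stapler beside the jig where they are.

Things in the scene. Friction and masses are not known exactly. Their poses are not given: they have to be found in the camera images.
- jig: Fixed plywood gluing jig, board 12 mm thick, 370 deep, 290 wide (150 wide behind x = 85 mm). Origin on the worktop in mid width, 140 mm behind the front edge; x points to the rear (away from the robot), y left, z up. At x 146 to 218 mm an aluminium slide housing, 120 wide, top 40 mm above the worktop, carries the press bar on two rods.
- nest: Grey plate with the tray on it, screwed to the jig board, axes as the jig's; set up to 8 mm forward or back each time. Its top is 18 mm above the worktop; origin 12 mm above the worktop, below the middle of the back crease. Tray floor: x -90 to 0, y -80 to 80 mm. The front wall stands clipped up at x = -92, clips to 65 mm above the worktop.
- left_wall (a joint): Hinge of the tray's left wall, 4 mm card, 88 long (centre x = -45 mm), 36 high; crease along y = +80 mm of the nest, 20 mm above the worktop. 0 = flat outward, 1.57 upright (outer face 2 mm outside the crease), stop 1.64; starts 0.55 to 1.0. Stiff crease (0.03 N m), stays where left. A closed gripper moved level inward, tip 8 mm above the plate, lifts it till it stands against the finger.
- right_wall (a joint): Hinge of the tray's right wall, 4 mm card, 88 long (centre x = -45 mm), 36 high; crease along y = -80 mm of the nest, 20 mm above the worktop. 0 = flat outward, 1.57 upright (outer face 2 mm outside the crease), stop 1.64; starts 0.55 to 1.0. Stiff crease (0.03 N m), stays where left. A closed gripper moved level inward, tip 8 mm above the plate, lifts it till it stands against the finger.
- back_wall (a joint): Hinge of the tray's back wall (the far one, before the press bar), 4 mm card, 156 wide, 36 high; crease along x = 0 of the nest, 20 mm above the worktop. 0 = flat to the rear, 1.57 upright, more leans inward, stop 1.80; starts 0.6 to 1.0. Raised like the side walls, by moving a finger forward (-x) behind its middle. Small glue tabs, 18 mm, stand inward at its ends.
- press_bar (a joint): Travel of the press bar to the front (-x), m: 0 at home, end 0.110. A spring pulls it home: 3.6 N at home plus 60 N/m (about 8 N at the line), friction 0.8 N. Aluminium bar 196 wide, 18 deep, z 23 to 40 mm above the worktop, front face at home at x = +85 mm of the jig. A cheek at each end reaches 41 mm forward of the face, 168 mm apart, to slide outside the side walls.
- knob (a point): Middle of the black upright pull knob on the press bar: 20 mm in diameter, 40 mm tall, z 40 to 80 mm above the worktop, this point at 60 mm. It stands 34 mm behind the bar's front face; gripped across the jig's y, the fingers stay clear of the back wall when the bar is at the line.
- pointer (a point): Tip of the thin dark pointer at the right-hand end of the press bar, 23 mm above the worktop, 9 mm behind the bar's front face.
- mark (a point): The long dark line (2 mm wide, along y) on the white scale strip at the rear right of the nest plate, 19 mm above the worktop, at x = +12.5 mm in the nest's frame. With the pointer over it (same x in the nest's frame) the bar's front face is 1.5 mm off the upright back wall.
- phone: Black phone lying face up left of the jig, 150 x 79 x 12 mm, loose; origin at the centre of its underside.
- glue_bottle: Small milky glue bottle with a yellow needle cap, 34 mm in diameter, 96 mm tall, standing right of the jig's rear part, loose; origin at the centre of its underside.
- stapler_1: Small blue and white stapler, 83 x 33 x 40 mm, right of the jig, loose; origin at the centre of its underside.

How it is judged:
On the way:
1. all three walls stand upright while the press bar is still at home (value of joint left_wall between 1.31 and 1.74 rad and value of joint right_wall between 1.31 and 1.74 rad and value of joint back_wall between 1.31 and 1.74 rad and value of joint press_bar below 0.012 m), for 0.2 s.
At the end, for the whole second after the job is handed in: The left, right and back walls stand within 10 degrees of upright, and the gripper holds the press bar still against its spring with the pointer within 4 mm of the long line (value of joint left_wall between 1.4 and 1.74 rad and value of joint right_wall between 1.4 and 1.74 rad and value of joint back_wall between 1.4 and 1.74 rad and x of pointer in the frame of nest between 0.0085 and 0.0165 m and velocity of joint press_bar between -0.01 and 0.01 m/s and contact force between the fingers and jig above 2 N); the arm keeps its last pose, push and grip.
It fails at once if the press bar is drawn out by more than 30 mm while a wall is not yet up (value of joint press_bar above 0.03 m and value of joint any of left_wall, right_wall, back_wall below 1.2 rad).
It fails at once if the pointer is pulled more than 10 mm past the line, crushing the back wall (x of pointer in the frame of nest below 0.0025 m).
It fails at once if the phone is pushed more than 20 mm out of its place (distance of phone from where it was at the start of the episode above 0.02 m).
It fails at once if the glue bottle is pushed more than 20 mm out of its place (distance of glue_bottle from where it was at the start of the episode above 0.02 m).
It fails at once if the stapler is pushed more than 20 mm out of its place (distance of stapler_1 from where it was at the start of the episode above 0.02 m).
It also fails if it takes over 58 s, if anything falls off the work surface, if the arm or the gripper's body presses on something with over 40 N, if the wrist force passes 120 N, or if a joint passes its speed limit or range.

## Robot

A 6-joint arm with a two-finger parallel gripper is mounted at the origin on a cart in front of the work surface, level with it; the furniture and walls round the work are solid. World frame = base frame: x ahead of the robot, y to its left, z up, the work surface at z = 0. Lengths are in m, angles in rad, forces in N, time in s.
With the tool pointing down it reaches from about 0.225 to 0.875 m from the base axis. Payload 3.4 kg.
Tool frame: the origin (TCP) lies on the centre line of the jaws, within the pads' length; the fingertips stand 22 mm ahead of it and the grasp point (between the pads) lies 3 mm ahead of it; z points along the fingers, y is the line along which they close (so a half turn about z gives the same grasp; the last joint's range is limited). The gripper opens to 85 mm and grips with 20 to 120 N. Pads are 22 mm wide; open, the fingers measure 114 mm over their backs; the gripper's body (76 mm by 85 mm) begins 54 mm behind the grasp point. The pads swing forward as they close: fully open they stand 13 mm farther back than shut.
Start: joints at [-1.3, 0.276, 1.505, -0, 1.361, -0.121], TCP at [0.22, -0.531, 0.253] pointing down, gripper open.
Joint ranges: [-2.89, 2.89], [-0.75, 2.08], [0.22, 2.7], [-1.18, 4.32], [0.11, 2.71], [-2.7, 2.7]. Speed limits (rad/s): [2.57, 2.57, 3.14, 3.14, 3.14, 3.14].

## Interface

Orientations are given as a unit quaternion [w, x, y, z].
In Python, from rig import readout, optics, ticket gives the robot as it stands. The module is installed in compiled form; this text tells all that it offers.
- The arm moves only by the shell command python3 -m handwheel 'ROWS' [OPENING] [FORCE]. ROWS is a JSON list of rows, 1 to 5 of them, each an object with the fields tx, ty, tz (the shift in m), spin (a turn about the tool's z in rad); a field left out counts as zero; each row shifts and turns the commanded pose from where the row before left it, along the tool's axes as they then stand; what a row does not reach is not made up. A row lasts 1/12 s, in which the tool goes at most 0.0417 m and 0.125 rad, less where a joint would pass 70% of its speed; a pose out of reach is approached as far as the arm can. OPENING is the finger opening in m, set as the command begins (- or left out keeps the last). The fingers move at their own pace and stop on an object; FORCE is the grip in N (left out, the last holds). Time passes only in rows, so rows that do not move let the fingers close. It prints the time, the measured TCP pose, the force, the opening and the grip force at its end. Input that does not fit is refused with a message, and nothing moves.
- readout.get_state(): the state, without advancing time (a new reading comes with each control period).
- optics.get_image(name): name is "scene" or "top" or "wrist"; returns a dict with "img" (480x640x3 uint8, red, green, blue), "camera_matrix" (3x3 intrinsics, pixels), "k1" (the pictures are not rectified: a ray, as slopes to the right and down, at radius r is drawn at 1 + k1 r^2 times it, then the intrinsics apply), "T" (4x4, takes a point from camera to world coordinates); the wrist camera has in their place "hand_eye" (4x4, takes a point from camera to tool coordinates, whose origin is the TCP and whose axes are the flange's). Camera axes: x right, y down, z forward; pixel columns grow to the right and rows downward; lengths in m; the calibration is good to about 2 mm. A picture is of the moment at which its call begins: read the wrist's pose just before it. There is no depth.
- ticket.sign_off(): hands the job in; it is judged then, once.
The state is a dict: "clock": time; "qpos": joint angles; "qd": joint speeds; "effort": joint torques, N m; "position": TCP position; "ee_rot": TCP orientation; "contact_force": force on the tool from outside, world axes, zero at the start; "moment": the same for the moment, N m; "width": finger opening in m; "gripper_force": force on a finger pad.
Only numpy, scipy, OpenCV 4.12 (cv2) and the standard library are available. Lean on these libraries where they do the work, as an engineer would, in place of code of your own. Each camera call takes 0.05 s, during which the arm holds its last target. There are 200 camera calls.

## Working session

There is one attempt and no reset: what is moved stays moved. The work goes in short steps, Python scripts to look and compute and a shell command to move; the robot and the scene stay as the last step left them, time stands still between calls to the robot, and variables do not carry over. Pictures are saved under pics/ and viewed, at most 10 in all, crops included, and the job is handed in when it is done.

```bash
mkdir -p pics; cat > h.py <<'E'
import numpy as np, cv2, json
from rig import readout, optics
def grab(n,f):
    s=readout.get_state(); d=optics.get_image(n)
    cv2.imwrite(f'pics/{f}.png',cv2.cvtColor(d['img'],cv2.COLOR_RGB2BGR))
    np.savez(f'pics/{f}.npz',K=d['camera_matrix'],k1=d['k1'],T=d['T'] if 'T' in d else d['hand_eye'],p=s['position'],q=s['ee_rot'])
def ray(f,u,v):
    d=np.load(f'pics/{f}.npz');K=d['K'];k=float(d['k1'])
    xd=np.array([(u-K[0,2])/K[0,0],(v-K[1,2])/K[1,1]]);x=xd.copy()
    for _ in range(30): x=xd/(1+k*(x@x))
    T=d['T']; return T[:3,3],T[:3,:3]@np.array([x[0],x[1],1])
def atz(f,u,v,z):
    o,r=ray(f,u,v); return o+r*(z-o[2])/r[2]
def tri(*obs):
    A=np.zeros((3,3));b=np.zeros(3)
    for f,u,v in obs:
        o,r=ray(f,u,v);r=r/np.linalg.norm(r);P=np.eye(3)-np.outer(r,r);A+=P;b+=P@o
    p=np.linalg.solve(A,b)
    return p
E
python3 - <<'E'
from h import *
grab('scene','s0');grab('top','t0')
s=readout.get_state();print(s)
for f in('s0','t0'):
    d=np.load(f'pics/{f}.npz');print(d['T'].round(3),d['K'],d['k1'])
E
```

```text
{'clock': 0.1, 'qpos': array([-1.30003349e+00,  2.76530429e-01,  1.50601001e+00, -2.00907590e-05,
        1.36069987e+00, -1.21039527e-01]), 'qd': array([ 2.55511946e-04,  7.64244461e-04, -2.11598878e-03, -2.99833593e-04,
        2.76614150e-04,  8.57897683e-05]), 'effort': array([-7.10095301e-04, -4.17707670e+01, -2.46405691e+01, -3.00264983e-04,
        5.83003712e-03, -1.85494730e-05]), 'position': array([ 0.21941655, -0.53101706,  0.25252555]), 'ee_rot': array([-8.20785960e-04,  9.80871911e-01,  1.94652553e-01, -7.14107865e-05]), 'contact_force': array([ 0.26555602, -0.14187824, -0.20628112]), 'moment': array([-0.05114749,  0.01967907,  0.05987158]), 'gripper_force': 0.0, 'width': 0.085712047973181}
[[-0.352 -0.675  0.649 -0.043]
 [-0.936  0.257 -0.24   0.246]
 [-0.005 -0.692 -0.722  0.723]
 [ 0.     0.     0.     1.   ]] [[484.80780769   0.         322.63405438]
 [  0.         484.80780769 236.97686981]
 [  0.           0.           1.        ]] -0.0012719410880381926
[[ 0.112 -0.972  0.208  0.398]
 [-0.994 -0.111  0.019  0.01 ]
 [ 0.005 -0.209 -0.978  0.887]
 [ 0.     0.     0.     1.   ]] [[448.76532005   0.         325.66508757]
 [  0.         448.76532005 244.80684148]
 [  0.           0.           1.        ]] 0.039942155010029706
```

View pics/s0.png

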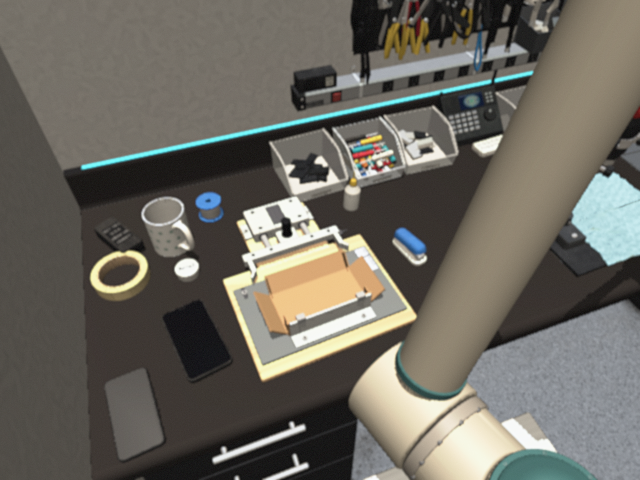

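View pics/t0.png

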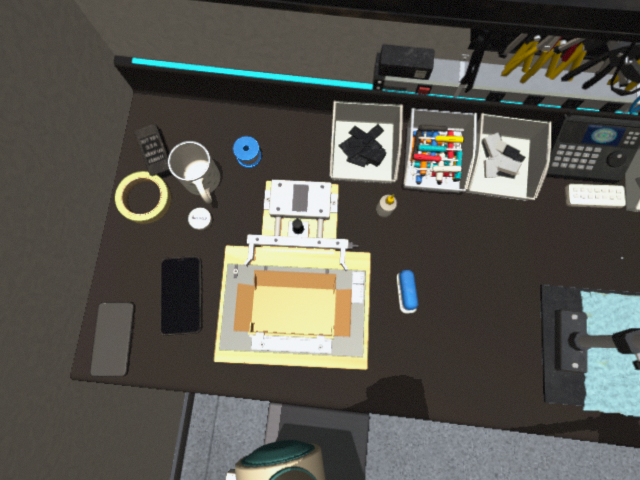

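The jig is in the middle of the top view: board corners near (228,247), (370,252), (215,362) and (368,368), knob at about (298,227). The phone is at (181,295), the stapler at (407,291) and the bottle at (387,206). I'll enlarge both views to measure.

```bash
python3 - <<'E'
import cv2
a=cv2.imread('pics/t0.png')[170:375,205:380];cv2.imwrite('pics/tc.png',cv2.resize(a,None,fx=2.9,fy=2.9,interpolation=2))
b=cv2.imread('pics/s0.png')[190:380,220:420];cv2.imwrite('pics/sc.png',cv2.resize(b,None,fx=3,fy=3,interpolation=2))
E
```

```text
(no output)
```

View pics/tc.png

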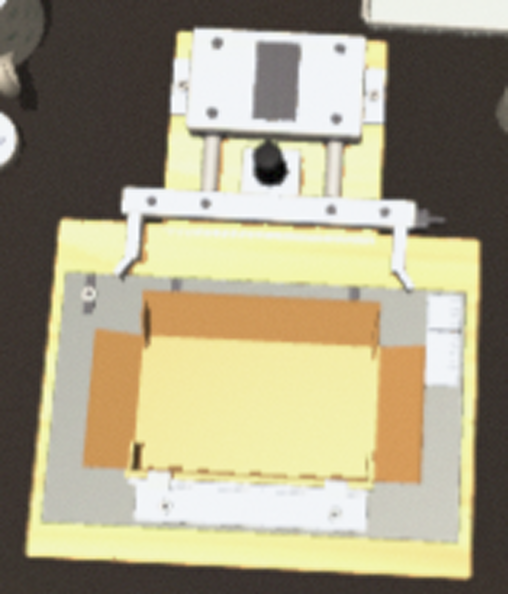

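View pics/sc.png

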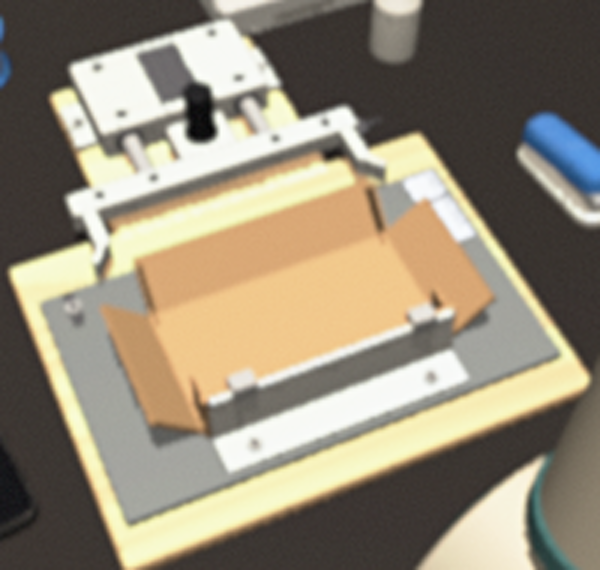

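The crops show board corners at (62,220), (480,240), (470,578) and (26,556) in the top crop. In the scene crop they are at (10,270), (420,133), (588,380) and (125,565). The knob top is at top (268,150) and scene (198,92). The long line is at about (443,330) in the top crop, between the two white strip pieces.

```bash
cat >> h.py <<'E'
def tc(x,y): return ('t0',(x+.5)/2.9-.5+205,(y+.5)/2.9-.5+170)
def sc(x,y): return ('s0',(x+.5)/3-.5+220,(y+.5)/3-.5+190)
E
python3 - <<'E'
from h import *
from scipy.optimize import least_squares
J=[[85,145],[85,-145],[-140,-145],[-140,145]]
t=[(62,220),(480,240),(470,578),(26,556)];s=[(10,270),(420,133),(588,380),(125,565)]
for a,b in zip(t,s): print(tri(tc(*a),sc(*b)).round(4),atz(*tc(*a),.012).round(4),atz(*sc(*b),.012).round(4))
def pts(use):
    o=[]
    for a,b in zip(t,s):
        if 't' in use:o.append(atz(*tc(*a),.012)[:2])
        if 's' in use:o.append(atz(*sc(*b),.012)[:2])
    return np.array(o)
for use in('t','s','ts'):
    P=pts(use);Q=np.repeat(np.array(J)/1e3,len(use),0)
    def f(p):
        c,s_=np.cos(p[2]),np.sin(p[2]);return (Q@np.array([[c,s_],[-s_,c]])+p[:2]-P).ravel()
    r=least_squares(f,[.4,.1,0]);print(use,r.x.round(4),(r.fun.reshape(-1,2)*1e3).round(1).tolist())
p=r.x;c,s_=np.cos(p[2]),np.sin(p[2]);R=np.array([[c,-s_],[s_,c]])
jig=lambda w:(R.T@(w[:2]-p[:2])*1e3).round(1)
for n,a,b,z in [('knobtop',(268,150),(198,92),.08),('pointer',(440,219),(378,122),.023),('mark',(443,330),(437,202),.019),('crL',(146,337),(155,315),.02),('crR',(378,345),(383,240),.02),
  ('lwrear',(96,331),(103,306),.045),('lwfront',(84,467),(152,423),.045),('rwrear',(424,347),(430,203),.045),('rwfront',(421,483),(493,297),.045)]:
    w=tri(tc(*a),sc(*b));print(n,w.round(4),jig(w),'top',jig(atz(*tc(*a),z)),'sc',jig(atz(*sc(*b),z)))
for n,u,v in[('phoneTR',201,257),('phoneBR',200,331),('stapL',400,275),('stapB',404,312),('bottle',387,213)]:print(n,atz('t0',u,v,.01).round(3),jig(atz('t0',u,v,.01)))
E
```

```text
[0.5615 0.2241 0.008 ] [0.5608 0.2233 0.012 ] [0.5579 0.224  0.012 ]
[ 0.5797 -0.0639  0.0083] [ 0.5793 -0.0629  0.012 ] [ 0.5761 -0.063   0.012 ]
[ 0.357  -0.0757  0.0108] [ 0.3565 -0.0766  0.012 ] [ 0.3569 -0.0741  0.012 ]
[0.3385 0.2105 0.0136] [0.3384 0.2107 0.012 ] [0.3395 0.2106 0.012 ]
t [0.4862 0.0753 0.062 ] [[1.2, 2.0], [0.7, -1.2], [-1.0, -1.4], [-0.9, 0.7]]
s [0.4851 0.076  0.0599] [[3.3, 1.8], [2.4, -0.6], [-2.9, -3.0], [-2.8, 1.8]]
ts [0.4856 0.0757 0.0609] [[0.8, 2.2], [3.7, 1.6], [-0.0, -1.0], [3.2, -0.9], [-1.7, -0.9], [-2.2, -3.5], [-1.3, 1.2], [-2.4, 1.3]]
knobtop [0.61   0.0825 0.0711] [124.5  -0.7] top [1.23e+02 1.00e-01] sc [114.7   0.7]
pointer [ 0.588  -0.0351  0.0218] [  95.4 -116.8] top [  96.  -115.4] sc [  93.5 -117.5]
mark [ 0.5135 -0.0453  0.015 ] [  20.4 -122.4] top [  21.  -120.5] sc [  16.3 -122.3]
crL [0.486  0.1517 0.0212] [ 5.  75.9] top [ 5.9 77.4] sc [ 5.  74.4]
crR [ 0.4993 -0.0024  0.0107] [  8.9 -78.8] top [  8.5 -77.4] sc [  1.3 -76.2]
lwrear [0.4841 0.1809 0.0459] [  4.9 105.2] top [  5.3 106. ] sc [  5.1 104.4]
lwfront [0.3982 0.176  0.0442] [-81.2 105.4] top [-81.1 105.4] sc [-81.8 105.4]
rwrear [ 0.4983 -0.0326  0.0352] [   6.1 -108.9] top [   5.9 -106.8] sc [  -2.3 -105.9]
rwfront [ 0.4124 -0.0371  0.0407] [ -80.  -108.1] top [ -80.3 -108.2] sc [ -82.6 -105.8]
phoneTR [0.533 0.269 0.01 ] [ 58.8 190.3]
phoneBR [0.391 0.246 0.01 ] [-84.3 176.1]
stapL [ 0.541 -0.126  0.01 ] [  43.3 -204.2]
stapB [ 0.47  -0.139  0.01 ] [ -28.5 -213. ]
bottle [ 0.665 -0.089  0.01 ] [ 168.8 -175.8]
```

Each triangulated height is within about 10 mm of its given value: board 8–14 mm against 12, pointer 22 against 23, knob top 71 against 80. The jig is at (0.4856, 0.0757), yaw 0.061, and the nest is set about 6 mm back. Next I close the fingers and align the tool with the jig, so that tool x is jig x and tool y is jig −y. Then I go to the outside of the right wall.

```bash
python3 -m handwheel '[{"spin": 0.11},{"spin": 0.11},{"spin": 0.111}]' 0 20; python3 -m handwheel '[{"tx": 0.0176,"ty": -0.03},{"tx": 0.0176,"ty": -0.03},{"tx": 0.0176,"ty": -0.03},{"tx": 0.0176,"ty": -0.03},{"tx": 0.0176,"ty": -0.03}]'; python3 -m handwheel '[{"tx": 0.0176,"ty": -0.03},{"tx": 0.0176,"ty": -0.03},{"tx": 0.0176,"ty": -0.03},{"tx": 0.0176,"ty": -0.03},{"tx": 0.0176,"ty": -0.03}]';python3 -m handwheel '[{"tx": 0.0176,"ty": -0.03},{"tx": 0.0176,"ty": -0.03},{"tx": 0.0176,"ty": -0.03},{"tx": 0.0176,"ty": -0.03},{"tx": 0.0176,"ty": -0.03}]'; python3 -m handwheel '[{},{}]'
cat >> h.py <<'E'
def st():
    s=readout.get_state();p=s['position'];J=np.array([.4856,.0757]);a=.0609
    R=np.array([[np.cos(a),-np.sin(a)],[np.sin(a),np.cos(a)]]);q=s['ee_rot']
    f=s['contact_force'];print(round(s['clock'],2),'jig',(R.T@(p[:2]-J)*1e3).round(1),'z',round(p[2]*1e3,1),'yaw',round(2*np.arctan2(q[2],q[1]),4),'F',(R.T@f[:2]).round(2),f[2].round(2),'w',s['width'],s['gripper_force'])
E
python3 -c "from h import *;st()"
```

```text
clock: 0.35
position: [0.2195, -0.5312, 0.2528]
ee_rot: [-0.001, 1.0, 0.028, -0.0]
contact_force: [0.0, 0.3, 0.2]
width: 0.0517
gripper_force: 0.0
clock: 0.77
position: [0.2985, -0.3747, 0.2528]
ee_rot: [-0.0, 1.0, 0.03, -0.0]
contact_force: [0.3, 0.5, 0.2]
width: 0.0001
gripper_force: 0.0
clock: 1.18
position: [0.3772, -0.2196, 0.2531]
ee_rot: [-0.0, 1.0, 0.03, -0.0]
contact_force: [0.6, -0.1, -0.3]
width: -0.0001
gripper_force: 0.0
clock: 1.6
position: [0.4559, -0.0644, 0.2531]
ee_rot: [0.0, 1.0, 0.03, -0.0]
contact_force: [0.4, -1.1, -0.4]
width: -0.0001
gripper_force: 0.0
clock: 1.77
position: [0.4559, -0.0648, 0.2529]
ee_rot: [0.0, 0.999, 0.032, -0.001]
contact_force: [0.7, -0.7, -0.4]
width: 0.0001
gripper_force: 0.0
1.77 jig [ -38.2 -138.4] z 252.9 yaw 0.0649 F [ 0.61 -0.73] -0.36 w 7.128893282549923e-05 0.0
```

```bash
python3 -m handwheel '[{"tz": 0.04},{"tz": 0.04},{"tz": 0.04},{"tz": 0.04},{"tz": 0.035}]'>/dev/null; python3 -m handwheel '[{"tz": 0.01},{},{}]'>/dev/null; python3 -c "from h import *;st()";  python3 -m handwheel '[{"ty": -0.007},{"ty": -0.007},{"ty": -0.007},{"ty": -0.007},{"ty": -0.007}]'>/dev/null;python3 -m handwheel '[{},{}]'>/dev/null; python3 -c "
from h import *;st();grab('top','t1');grab('scene','s1')
a=cv2.imread('pics/t1.png')[225:375,205:380];b=cv2.imread('pics/s1.png')[190:365,220:420]
cv2.imwrite('pics/c1.png',np.hstack([cv2.resize(a,(400,343)),cv2.resize(b,(400,343))]))"
```

```text
2.43 jig [ -39.1 -141. ] z 47.9 yaw 0.0593 F [ 0.26 -0.29] -0.23 w -0.00010865049040683161 0.0
3.02 jig [ -37.8 -104.3] z 49.2 yaw 0.062 F [0.59 0.54] 0.25 w 7.186218902273638e-05 0.16057364526204765
```

View pics/c1.png

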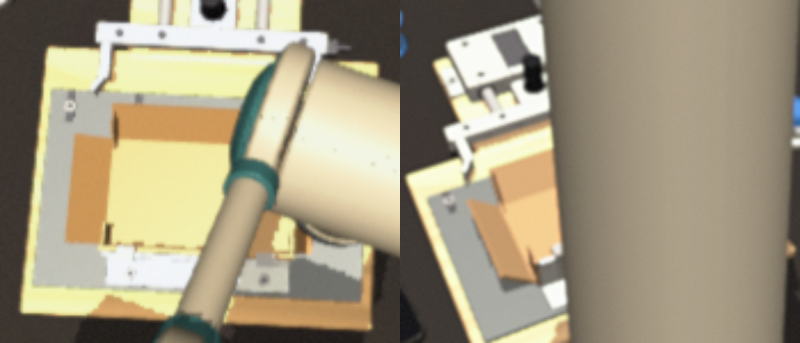

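The arm hides the right wall in both views, so I creep inward on the force reading.

```bash
python3 -m handwheel '[{"ty": -0.003},{},{}]'>/dev/null; python3 -c "from h import *;st()";for i in 1; do python3 -m handwheel '[{"ty": -0.0015},{},{}]'>/dev/null; python3 -c "from h import *;st()"; done; python3 -m handwheel '[{"ty": -0.0015},{},{}]'>/dev/null; python3 -c "from h import *;st()"
```

```text
3.37 jig [ -38.7 -101.6] z 48.1 yaw 0.0608 F [ 0.21 -0.49] -0.59 w -0.0001279452007816467 0.0027621731078397715
3.62 jig [ -38.6 -100.3] z 48.2 yaw 0.0607 F [-0.11 -1.2 ] -0.23 w 6.639461441037413e-05 0.19189739192370325
3.87 jig [-38.5 -98.8] z 48.3 yaw 0.0608 F [-0.13 -0.26] 0.32 w -0.00018887314969854823 0.25626816786825657
```

```bash
python3 -m handwheel '[{"ty": -0.001},{},{}]'>/dev/null; python3 -c "from h import *;st()"; python3 -m handwheel '[{"ty": -0.001},{},{}]'>/dev/null; python3 -c "from h import *;st()"; python3 -m handwheel '[{"ty": -0.001},{},{}]'>/dev/null; python3 -c "from h import *;st()"
```

```text
4.12 jig [-38.4 -97.8] z 48.3 yaw 0.0608 F [-0.41  0.38] 0.19 w -0.000132313880806486 0.29443668798194267
4.37 jig [-38.4 -96.8] z 48.3 yaw 0.0609 F [-0.46 -1.16] 0.25 w -8.782946691016221e-05 0.2760239032795653
4.62 jig [-38.4 -95.8] z 48.3 yaw 0.0608 F [-0.29 -0.8 ] 0.38 w 0.00013968450870573758 0.2484882344901962
```

```bash
python3 -m handwheel '[{"ty": 0.015},{"tz": -0.04},{"tz": -0.04},{"ty": -0.0415},{"ty": -0.0415}]'>/dev/null; python3 -m handwheel '[{"ty": -0.0415},{"ty": -0.0415},{"ty": -0.0415},{"ty": -0.0415},{"ty": -0.003}]'>/dev/null;  python3 -m handwheel '[{},{}]'>/dev/null; python3 -c "
from h import *;st();grab('top','t2');grab('scene','s2');grab('wrist','w2')
a=cv2.imread('pics/t2.png')[225:375,205:380];b=cv2.imread('pics/s2.png')[190:365,220:420]
cv2.imwrite('pics/c2.png',np.hstack([cv2.resize(a,(400,343)),cv2.resize(b,(400,343))]))"
```

```text
5.62 jig [-39. 141.] z 127.9 yaw 0.0624 F [ 0.21 -0.27] -0.23 w -0.0001828491130740461 0.0
```

View pics/c2.png

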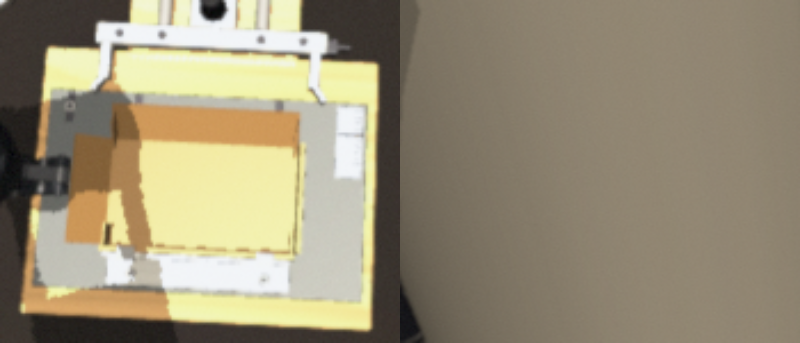

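```bash
python3 - <<'E'
from h import *
a=.0609;R=np.array([[np.cos(a),-np.sin(a)],[np.sin(a),np.cos(a)]])
jig=lambda w:(R.T@(w[:2]-np.array([.4856,.0757]))*1e3).round(1)
for x,y in [(304,143),(299,256),(299,146)]:
    u,v=205+x*175/400,225+y*150/343; print(jig(atz('t2',u,v,.056)),jig(atz('t2',u,v,.02)))
c=cv2.imread('pics/t2.png')[280:345,310:370];t=cv2.resize(c,None,fx=8,fy=8,interpolation=2);
w=cv2.imread('pics/w2.png');cv2.imwrite('pics/c3.png',np.hstack([t,cv2.resize(w,(320,520))])[:, :800])
E
```

```text
[  6.7 -82.2] [ 11.  -83.1]
[-83.  -82.3] [-82.7 -83.3]
[  4.1 -78.3] [  8.2 -79. ]
```

View pics/c3.png

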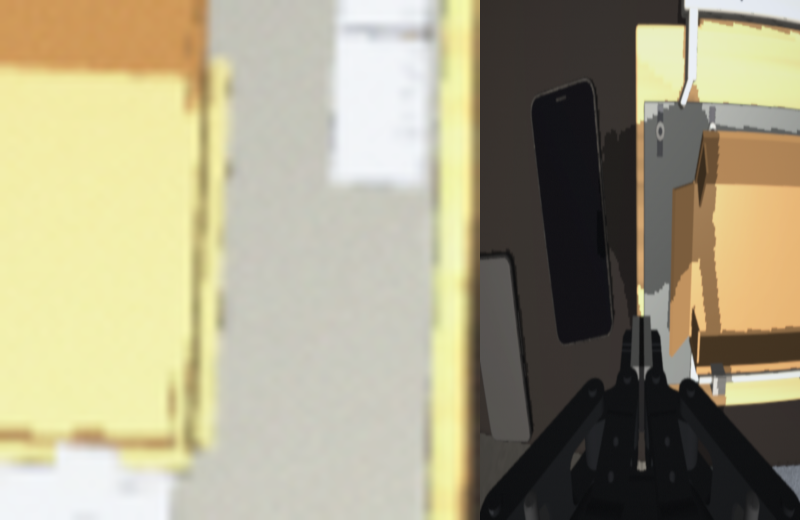

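The right wall stands upright: the outer edge of its top is at y = −82.2 mm, and it should be −82. Same again on the left.

```bash
python3 -m handwheel '[{"tz": 0.04},{"tz": 0.04},{},{},{}]'>/dev/null; python3 -c "from h import *;st()";  python3 -m handwheel '[{"ty": 0.008},{"ty": 0.008},{"ty": 0.008},{"ty": 0.008},{"ty": 0.006}]'>/dev/null;python3 -m handwheel '[{"ty": 0.004},{"ty": 0.0025},{},{}]'>/dev/null; python3 -c "from h import *;st()"
```

```text
6.18 jig [-37.3 140.5] z 49.4 yaw 0.0592 F [0.67 0.24] 0.32 w -0.00014448925408603902 0.0
6.93 jig [-38.7  96.2] z 48.1 yaw 0.0606 F [-0.32 -0.2 ] -0.28 w -0.00016719996861533598 0.0
```

```bash
python3 -m handwheel '[{"ty": -0.015},{"tz": -0.04},{"tz": -0.04},{"tz": -0.02},{"tx": 0.0243,"ty": 0.02775}]'>/dev/null; python3 -m handwheel '[{"tx": 0.0243,"ty": 0.02775},{"tx": 0.0243,"ty": 0.02775},{"tx": 0.0243,"ty": 0.02775},{},{}]'>/dev/null;  python3 -c "
from h import *;st();grab('top','t3');grab('wrist','w3')
a=cv2.imread('pics/t3.png')[225:375,205:380];b=cv2.imread('pics/w3.png')
cv2.imwrite('pics/c4.png',np.hstack([cv2.resize(a,(400,343)),cv2.resize(b,(400,343))]))"
```

```text
7.77 jig [59.5 -0.7] z 147.6 yaw 0.0584 F [-1.58  0.79] 0.71 w -3.293587473222216e-05 0.0
```

View pics/c4.png

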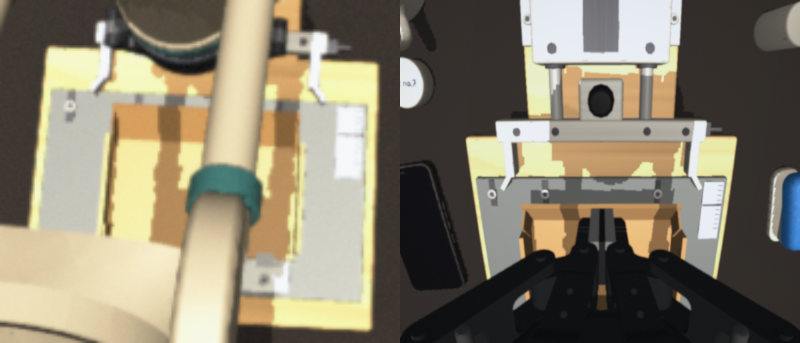

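The left wall's edge now looks upright too, at about x = 105 in the left panel. The wrist view shows the knob centred at (600,100), the pointer, and the scale. I'll descend behind the back wall and draw it up.

```bash
python3 -m handwheel '[{"tz": 0.04},{"tz": 0.04},{"tz": 0.02},{},{}]'>/dev/null; python3 -c "from h import *;st()";  python3 -m handwheel '[{"tx": -0.007},{"tx": -0.007},{"tx": -0.007},{"tx": -0.007},{"tx": -0.006}]'>/dev/null;python3 -m handwheel '[{"tx": -0.002},{},{}]'>/dev/null; python3 -c "
from h import *;st();grab('wrist','w4')
b=cv2.imread('pics/w4.png');cv2.imwrite('pics/w4c.png',b)"
```

```text
8.28 jig [57.1  1.8] z 47.6 yaw 0.0624 F [ 0.21 -0.26] 0.56 w -1.1055849567072357e-05 0.0
8.95 jig [21.7  0.6] z 48.1 yaw 0.0607 F [0.11 0.32] 0.06 w -6.5773063962747305e-06 0.0
```

View pics/w4c.png

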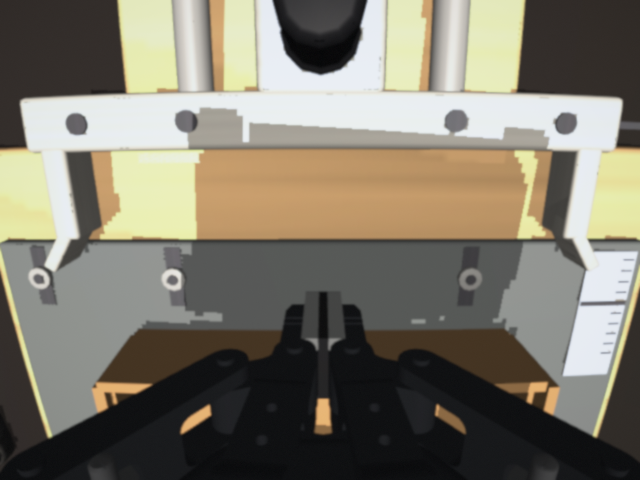

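The wrist view shows the wall's rear top edge at row ~383 (columns 95–555), its base at ~331, and the long line at (603,302). I'll compute the angle and the mark.

```bash
cat >> h.py <<'E'
from scipy.spatial.transform import Rotation as Ro
_ray=ray
def ray(f,u,v):
    o,r=_ray(f,u,v)
    if f[0]!='w': return o,r
    d=np.load(f'pics/{f}.npz');q=d['q'];M=Ro.from_quat([q[1],q[2],q[3],q[0]]).as_matrix();return M@o+d['p'],M@r
_a=.0609;_R=np.array([[np.cos(_a),-np.sin(_a)],[np.sin(_a),np.cos(_a)]])
jig=lambda w:(_R.T@(w[:2]-np.array([.4856,.0757]))*1e3).round(1)
E
python3 - <<'E'
from h import *
for n,u,v,z in [('topL',95,384,.056),('topR',557,384,.056),('baseL',145,331,.02),('baseR',505,331,.02),('mark',603,302,.019),('barface',320,150,.04),('pad rear?',323,293,.026)]: print(n,jig(atz('w4',u,v,z)))
print('mark w/t', jig(tri(('w4',603,302),('t2',358,283.9))),tri(('w4',603,302),('t2',358,283.9)).round(4),jig(atz('t2',358,283.9,.019)))
st()
E
```

```text
topL [ 8.4 79.8]
topR [  8.1 -81. ]
baseL [ 8.7 76.8]
baseR [  8.5 -77.6]
mark [  21.  -120.6]
barface [85.7  1.4]
pad rear? [29.7  0.5]
mark w/t [  20.3 -121.7] [ 0.5133 -0.0445  0.0177] [  20.2 -121.6]
9.0 jig [21.9  0.6] z 48.0 yaw 0.0608 F [-0.11  0.15] 0.54 w -0.0002294203226852981 0.0
```

The wall's top is at x = 8.2 and its base at 8.6, so the back wall is upright. The long line is at jig x ≈ 20.5, which gives a bar travel of about 94 − 20.5 = 73.5 mm. I'll retreat, check the knob and open the gripper above it.

```bash
python3 -m handwheel '[{"tx": 0.012},{"tx": 0.012},{"tx": 0.012},{"tz": -0.04},{"tz": -0.04}]'>/dev/null; python3 -m handwheel '[{"tx": 0.031,"tz": -0.016},{"tx": 0.031},{},{},{}]' 0.06 60 >/dev/null;python3 -c "
from h import *;st();grab('wrist','w5');grab('scene','s5');grab('top','t5')
print('knob w3',jig(atz('w3',320,140,.08)))
b=cv2.imread('pics/w5.png');a=cv2.imread('pics/t5.png')[225:375,205:380]
cv2.imwrite('pics/c5.png',np.hstack([cv2.resize(a,(300,360)),cv2.resize(b,(480,360))]))"
```

```text
9.83 jig [119.3   0.6] z 142.9 yaw 0.0608 F [-0.57 -0.03] 0.41 w 0.05952701874917469 0.0
knob w3 [121.8   1.5]
```

View pics/c5.png

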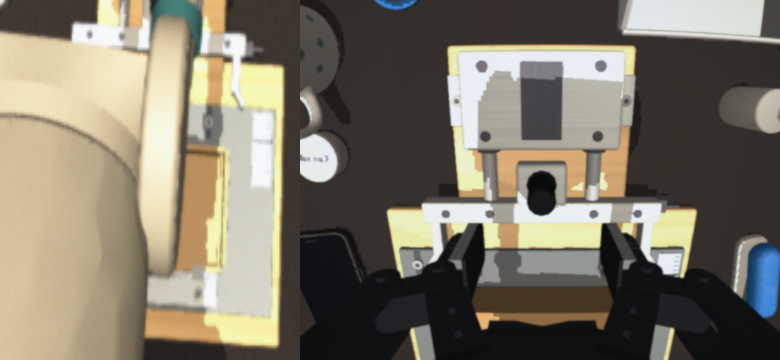

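The knob is between the open fingers at panel (541,193), with about 20 mm clear on each side. Descend and grip.

```bash
python3 -m handwheel '[{"tz": 0.04},{"tz": 0.033},{},{}]'>/dev/null; python3 -c "from h import *;st();print(jig(atz('w5',321,266,.08)))"; python3 -m handwheel '[{},{},{},{},{}]' 0 60 >/dev/null;python3 -m handwheel '[{},{},{},{},{}]'>/dev/null; python3 -c "from h import *;st()"
```

```text
10.32 jig [118.6   0.7] z 69.8 yaw 0.0608 F [-0.05 -0.08] 0.21 w 0.059828177327187065 0.0
[122.8   1.5]
11.15 jig [122.1   1.2] z 73.6 yaw 0.0605 F [-1.41  2.51] 6.39 w 0.018053414099132043 58.74552874825895
```

```bash
python3 -m handwheel '[{},{},{}]'>/dev/null; python3 -c "
from h import *;st();grab('wrist','w6');grab('scene','s6');st()
b=cv2.imread('pics/w6.png');a=cv2.imread('pics/s6.png')[150:330,200:400]
cv2.imwrite('pics/c6.png',np.hstack([cv2.resize(a,(320,360)),cv2.resize(b,(480,360))]))"
```

```text
11.4 jig [122.1   1.2] z 73.6 yaw 0.0605 F [-1.1   1.67] 5.54 w 0.01831316119994227 58.746155267581344
11.5 jig [122.1   1.2] z 73.6 yaw 0.0605 F [-1.58  2.42] 6.92 w 0.017612151314942197 58.746330086141825
```

View pics/c6.png

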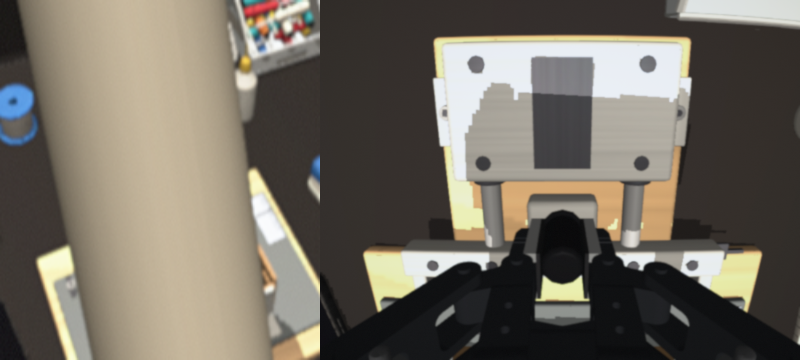

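The knob is held at panel (562,245), clamped between the pads with the bar still at home. I count 11 pictures viewed, one more than the limit of 10, so I'll view no more and rely on numeric image checks. Now pull, stopping short first.

```bash
python3 -m handwheel '[{"tx": -0.007},{"tx": -0.007},{"tx": -0.007},{"tx": -0.007},{"tx": -0.007}]'>/dev/null; python3 -c "from h import *;st()"; python3 -m handwheel '[{"tx": -0.007},{"tx": -0.007},{"tx": -0.007},{"tx": -0.006},{}]'>/dev/null; python3 -m handwheel '[{},{}]' >/dev/null; python3 - <<'E'
from h import *;st();grab('top','t7');grab('wrist','w7')
# project jig points into top view
def proj(f,xj,yj,z):
    d=np.load(f'pics/{f}.npz');w=np.r_[_R@np.array([xj,yj])/1e3+[.4856,.0757],z]
    T=d['T']
    if f[0]=='w':
        q=d['q'];M=np.eye(4);M[:3,:3]=Ro.from_quat([q[1],q[2],q[3],q[0]]).as_matrix();M[:3,3]=d['p'];T=M@T
    c=np.linalg.inv(T)@np.r_[w,1];x=c[:2]/c[2];x=x*(1+float(d['k1'])*(x@x));return d['K'][:2,:2]@x+d['K'][:2,2]
from h import _R
for f in('t7','w7'):
    print(f,'mark',proj(f,20.5,-121,.019).round(1),'ptr x=28',proj(f,28,-112,.023).round(1),'x=94',proj(f,94,-112,.023).round(1))
u,v=proj('t7',28,-112,.023).astype(int)
g=cv2.imread('pics/t7.png',0);print(u,v);print(g[v-8:v+10,u-12:u+12])
E
```

```text
11.92 jig [90.3  1.2] z 73.7 yaw 0.0601 F [6.38 2.88] 1.12 w 0.018305881284573652 58.99663645774126
12.5 jig [63.5  1.1] z 73.6 yaw 0.0601 F [5.58 2.66] 2.11 w 0.017762450904611683 59.05382710509002
t7 mark [357.7 283.7] ptr x=28 [353.3 279.4] x=94 [354.6 246.1]
w7 mark [556.6 355.7] ptr x=28 [546.7 347.8] x=94 [569.9 220.8]
353 279
[[248 247 248 247 245 220 172 171 176 178 182 211 223 213 205 194 211 218
  218 219 212 206 197 192]
 [247 247 247 247 246 214 152 141 143 147 164 220 239 239 238 235 240 241
  241 240 239 236 224 204]
 [248 247 247 247 246 214 154 132 130 133 144 217 241 245 245 245 246 247
  246 241 239 239 230 209]
 [247 247 247 248 245 211 151 132 132 132 141 185 205 208 209 220 242 247
  247 245 244 243 238 212]
 [247 248 247 247 245 202 150 138 133 132 127 150 160 161 170 175 232 246
  247 247 246 245 240 216]
 [247 247 247 246 244 198 145 136 137 134 140 196 225 231 232 231 241 246
  247 242 240 234 233 219]
 [246 244 245 233 238 183 138 127 131 136 163 221 243 247 246 246 247 247
  247 244 242 240 231 218]
 [247 246 243 189 179 167 171 145 167 178 191 225 244 247 
[... 353 characters left out ...]
46 227 207 203 203 201 202 202 202 206 235 243 245 246 245 246 246
  245 242 241 238 214 207]
 [247 246 229 207 201 203 202 202 202 201 206 224 219 212 212 210 215 220
  221 219 215 210 182 200]
 [248 246 226 207 201 201 202 203 203 202 208 234 234 233 231 215 219 222
  222 208 200 195 166 195]
 [247 246 222 204 203 202 202 200 203 202 209 241 246 246 246 241 242 242
  242 238 237 235 210 205]
 [247 245 215 200 201 203 202 203 203 201 211 242 247 247 246 247 247 247
  247 247 242 238 224 208]
 [247 245 201 195 201 203 203 202 201 203 212 242 247 247 247 247 247 247
  247 246 244 243 227 207]
 [247 245 186 190 201 202 203 203 203 205 217 243 247 247 247 247 247 248
  247 243 240 243 230 209]]
```

The pointer shows up as a thin dark row at v = 274.8 (tip u ≈ 356), and the line is at v = 283.35. I'll convert both.

```bash
python3 - <<'E'
from h import *
print(jig(atz('t7',355,274.84,.023)),jig(atz('t7',355,283.35,.019)),jig(atz('t7',357,283.35,.019)))
E
```

```text
[  37.  -114.9] [  21.  -115.8] [  21.2 -119.7]
```

```bash
python3 -m handwheel '[{"tx": -0.004},{"tx": -0.004},{"tx": -0.004},{},{}]'>/dev/null;  python3 - <<'E'
from h import *;st();grab('top','t8')
g=cv2.imread('pics/t8.png',0);print(g[268:292,348:366])
E
```

```text
13.02 jig [51.9  1.1] z 73.6 yaw 0.06 F [7.12 2.63] 2.56 w 0.017970435704589206 59.05065441504121
[[237 235 235 235 236 236 237 235 237 236 237 237 238 238 237 238 238 238]
 [213 213 210 209 221 223 223 219 216 219 233 235 236 236 236 235 235 235]
 [195 199 197 201 212 214 210 206 200 204 216 217 222 220 213 211 205 214]
 [200 200 202 204 215 223 215 207 195 212 218 219 218 214 204 200 194 182]
 [200 201 202 204 225 239 239 238 235 240 240 241 240 237 236 225 203 178]
 [201 201 200 202 226 244 246 247 247 247 247 246 242 240 239 230 209 182]
 [202 200 200 201 214 243 247 248 247 247 247 247 245 243 243 237 214 182]
 [198 200 201 203 222 243 247 247 247 247 247 247 246 246 245 240 216 194]
 [197 198 198 205 227 244 247 248 247 247 247 247 242 240 233 232 219 199]
 [155 173 179 199 227 244 247 247 248 247 247 247 244 241 240 233 217 195]
 [132 144 148 164 223 244 247 247 247 247 248 247 242 234 237 232 217 195]
 [133 135 137 156 219 241 245 245 246 247 247 247 245 241 243 233 217 192]
 [133 135 139 149 180 203 209 209 217 242 247 247 247 246 245 227 211 188]
 [136 137 139 128 151 160 163 162 183 240 247 247 243 240 238 217 208 191]
 [137 137 143 153 217 224 225 225 229 242 246 245 243 241 238 215 206 207]
 [137 136 138 146 213 215 209 208 205 215 220 221 219 215 212 181 198 215]
 [179 179 176 186 231 234 232 231 215 219 223 222 207 201 199 167 194 210]
 [201 200 198 207 242 246 247 246 241 243 242 243 239 236 234 210 206 203]
 [202 201 202 210 242 247 247 247 247 247 247 247 246 242 239 224 210 203]
 [202 201 203 211 242 247 247 247 247 247 247 247 247 244 242 227 209 206]
 [203 202 202 217 243 247 247 248 247 247 247 247 242 240 243 229 208 207]
 [204 202 204 220 243 247 247 247 247 247 247 247 244 238 237 225 208 211]
 [202 202 204 220 243 247 247 247 248 247 247 248 246 244 242 227 208 226]
 [204 204 205 220 243 247 247 247 247 248 248 246 238 239 244 224 206 232]]
```

About 4.3 mm remains.

```bash
python3 -m handwheel '[{"tx": -0.002},{"tx": -0.0022},{},{},{}]'>/dev/null; python3 -m handwheel '[{},{},{},{},{}]'>/dev/null; python3 - <<'E'
from h import *;st();grab('top','t9');st()
g=cv2.imread('pics/t9.png',0);print(g[276:290,348:366])
print(jig(atz('t9',355,280.87,.023)))
for v in (282.6,282.8,283,283.2,283.4):print(v,jig(atz('t9',355,v,.023)))
# did loose things move? compare with the first picture
a=cv2.imread('pics/t0.png',0);
for n,(u,v,w,h) in dict(stapler=(392,262,32,58),bottle=(372,190,32,30),phone=(155,250,52,90)).items(): print(n,cv2.absdiff(a,g)[v:v+h,u:u+w].mean().round(1))
# side/back wall edges, right rear corner region
E
```

```text
13.9 jig [48.2  1.1] z 73.7 yaw 0.06 F [7.5  2.93] 1.3 w 0.0179590902387482 59.00556989014149
13.95 jig [48.2  1.1] z 73.7 yaw 0.06 F [7.95 2.48] 0.47 w 0.01812379404225109 59.00530024431646
[[200 200 200 206 226 244 247 247 247 248 247 247 242 240 233 232 217 198]
 [202 200 203 204 227 244 247 247 247 247 247 247 244 242 239 232 217 198]
 [197 198 197 205 228 245 247 247 247 247 247 246 242 234 237 232 216 192]
 [166 167 169 197 228 244 247 248 247 247 247 247 245 241 242 233 216 192]
 [139 138 141 177 223 244 247 247 247 247 247 247 246 247 245 226 209 190]
 [133 133 136 162 218 241 245 246 245 246 247 247 242 240 238 216 205 191]
 [134 136 136 144 170 194 206 207 214 240 246 245 243 241 239 212 207 207]
 [136 136 142 127 137 140 144 151 154 204 218 219 218 214 209 183 197 213]
 [134 137 145 152 216 226 229 225 207 217 222 221 208 201 197 165 196 210]
 [129 133 141 167 238 246 246 246 242 242 242 242 239 237 235 211 205 204]
 [175 178 179 195 241 247 247 247 246 247 247 247 247 241 238 224 209 200]
 [199 201 201 210 242 247 247 247 248 247 247 247 247 244 243 227 209 205]
 [206 201 204 218 243 247 247 248 247 247 247 247 243 241 243 229 207 207]
 [203 204 204 222 243 247 247 248 247 247 247 247 244 238 237 225 206 210]]
[  25.3 -115.4]
282.6 [  21.9 -115.5]
282.8 [  21.5 -115.5]
283 [  21.1 -115.5]
283.2 [  20.8 -115.5]
283.4 [  20.4 -115.5]
stapler 3.8
bottle 4.7
phone 82.7
```

The pointer is now at x ≈ 21.4 against the line's 21.0. The pull holds steady at about 8 N with a 59 N grip. The high phone difference comes from the arm covering it in this view; the tool never came down to phone height near it. Hand in.

```bash
python3 -c "
from rig import ticket;print(ticket.sign_off())"
```

```text
the job is handed in; nothing more can be done
None
```

I handed the job in at about 14 s, no verdict printed: all three walls were upright when last seen (not re-imaged after the pull), and the gripper was holding the bar still with the pointer about 0.4 mm from the long line. I viewed 11 pictures, one over the limit of 10.

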